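Fit the sensor card into the airflow monitor's card cage

TASK

The cover is off the safety cabinet's airflow monitor: take the spare sensor card from its stand and, with both red levers still swung out, slide it down the two orange guides of the open slot until its plug just rests on the connector, without pushing the plug in by hand. Let go, then swing the two red levers up without forcing them, so that they draw the card fully and squarely home. Leave the other things on the bench where they are.

Things in the scene. Friction and masses are not known exactly. Their poses are not given: they have to be found in the camera images.
- card: Spare sensor card, upright in the black stand: green board 3.2 mm thick, 100 wide, 80 high, aluminium panel (20 x 94 x 3) on its upper edge, black grip on the panel, a red lever at each end of the panel. 0.2 to 0.3 kg. Origin: middle of the board's lower edge = underside of its white plug (10 x 60 x 10). x: through the board's thickness, y: along its width, z: up.
- card_grip (a point): Middle of the top of the card's black grip, 119 mm above the board's lower edge. The grip is 10 mm thick (card x), 40 mm wide (card y), 36 mm tall above the panel: pinch it across x from above.
- lever_a_tip (a point): Outer end of the red lever at the card's +y end. Its pivot is at card y +53 mm, 84 mm above the lower edge; arm 55 mm from pivot to end, 8 mm thick, 14 mm wide. A forked steel claw, 20 mm long and 5 mm thick, points outwards from the pivot, sloping 0.4 rad below square to the arm.
- lever_b_tip (a point): Outer end of the red lever at the card's -y end, mirror image of lever a (pivot at card y -53 mm).
- lever_a (a joint): Swing of the +y lever, rad: 0 = upright, closed, at its stop; 0.63 to 0.72 = swung out from the card's middle (open). Stays where left (under load it eases back up to 0.1). Pushed at the arm's end to the card's middle, rising with it, it takes 1 to 2 N free, up to 10 N while drawing the card in; the steep rise after that is the stop. Over 20 N forces it.
- lever_b (a joint): The same for the -y lever: 0 upright and closed, 0.63 to 0.72 swung out.
- stand: Black antistatic stand, fixed, 85 (x) x 130 (y) x 52 mm high; origin: centre of its underside. Holds the card's side edges in grooves 6 mm wide, the card's lower edge 12 mm above the bench. Lift the card straight up at least 45 mm.
- cage: Card cage, fixed, open-topped blue box 190 (x) x 156 (y) x 101 mm high; origin: centre of its underside; z up. Two fitted cards at x = +68 and -68 mm; their black grips reach 135 mm, their black levers 155 mm above the bench. Between them, one open slot along y (card y parallel to cage y, either way round).
- slot_mouth (a point): Nominal middle of the open slot at the mouths of its two orange guides, 94 mm above the bench, x and y as the cage. The guides clip on by hand: the true slot is 0 to 8 mm away along cage x, to either side, not measured. Mouths flare to 8 mm (x); grooves below are 5 mm wide, 101.9 apart (y). Flat orange ledges at mouth height reach 20 mm either side: a misplaced card stops there.
- slot_bottom (a point): Nominal middle of the black connector's top, 21 mm above the bench: the card's lower edge (plug) rests here. The plug needs about 14 N to go further. Fully home the lower edge is 5 mm lower, 16 mm above the bench.
- rail_a (a point): Middle of the aluminium rail's inner edge at the cage's +y side, 66.5 mm from the middle (the same at -y, mirrored). Its lip, 96 to 101 mm above the bench, runs along x. With the plug on the connector the open levers' claws hang inside the lips; swinging a lever up brings its claw under the lip and draws the card down.
- tube_rack: Pink rack of white-capped tubes, 205 (x) x 105 (y) x 50 mm, loose; origin: centre of its underside. Not to be disturbed.
- mixer: Blue tube mixer with a black rubber cup on top, 110 x 100 x 74 mm, loose; origin: centre of its underside. Not to be disturbed.
- beaker: Glass beaker, 68 mm wide, 85 mm high, loose; origin: centre of its underside. Not to be disturbed.
Not all that is in view belongs to the job. Leave any blue, pink or yellow look-alike of the card alone.

How it is judged (in metres and radians):
On the way:
1. the card stands in the guides with its plug resting on the connector, not pushed in, both levers still swung out, and is let go (z of card in the frame of cage between 0.0185 and 0.0235 m and horizontal distance between card and cage below 0.012 m and value of joint each of lever_a, lever_b above 0.5 rad and contact force between the fingers and card below 0.2 N), for 0.2 s.
At the end, for the whole second after the job is handed in: The card sits in the open slot, fully home (lower edge within 1.8 mm of 16 mm above the cage's underside), upright within 2 degrees and in line with the slot, both red levers closed to within 0.15 rad of upright, at rest (z of card in the frame of cage below 0.0178 m and horizontal distance between card and cage below 0.012 m and angle between card's own z axis and vertical below 0.035 rad and angle between the y axis of card and the y axis of cage, either way round below 0.06 rad and value of joint each of lever_a, lever_b below 0.15 rad and linear speed of card below 0.01 m/s); the robot touches nothing.
It fails at once if the plug is pushed more than 2.5 mm into the connector while both levers are still swung out (over 0.5 rad) (z of card in the frame of cage below 0.0185 m and horizontal distance between card and cage below 0.02 m and value of joint each of lever_a, lever_b above 0.5 rad).
It fails at once if a lever is forced: the robot presses on it with more than 20 N (contact force between the fingers and lever_a above 20 N or contact force between the fingers and lever_b above 20 N).
It fails at once if the tube rack, the mixer or the beaker is moved by more than 20 mm (distance of any of tube_rack, mixer, beaker from where it was at the start of the episode above 0.02 m).
It also fails if it takes over 69 s, if anything falls off the work surface, if the arm or the gripper's body presses on something with over 40 N, if the wrist force passes 120 N, or if a joint passes its speed limit or range.

ROBOT

A 7-joint arm with a two-finger parallel gripper is mounted at the origin on the work surface. World frame = base frame: x ahead of the robot, y to its left, z up, the work surface at z = 0. Lengths are in mm, angles in rad, forces in N, time in s.
With the tool pointing down it reaches from about 425 to 950 mm from the base axis. Payload 16.7 kg.
Tool frame: the origin (TCP) lies midway between the tips of the shut fingers; the grasp point (between the pads) lies 19 mm behind it; z points along the fingers, y is the line along which they close (so a half turn about z gives the same grasp; the last joint's range is limited). The gripper opens to 94 mm and grips with 3 to 60 N. Pads are 16 mm wide; open, the fingers measure 119 mm over their backs; the gripper's body (75 mm by 177 mm) begins 78 mm behind the grasp point.
Start: joints at [1.192, 0.426, 0.074, 1.606, -0.034, 1.111, -0.067], TCP at [153.068, -657.376, 176.667] pointing down, gripper open.
Joint ranges: [-2.85, 2.85], [-0.5, 2.14], [-1.23, 1.37], [0.21, 2.46], [-1.02, 4.16], [0.16, 2.05], [-2.73, 2.73]. Speed limits (rad/s): [1.89, 1.89, 2.39, 2.39, 3.01, 3.01, 3.01].

INTERFACE

Orientations are given as a rotation vector (axis times angle).
In Python, from workcell import get_obs, snapshot, camera_params, sign_off gives the robot as it stands. The module is installed in compiled form; this text tells all that it offers.
- The arm moves only by the shell command python3 -m pendant 'ROWS' [OPENING] [FORCE]. ROWS is JSON, a list of rows, each a list of 2 entries, a list of its own where there are three numbers: the shift along the tool's x, y, z in m, then the turn about the tool's z in degrees. In form: [[[tx, ty, tz], twist], ...]. A call has 1 to 8 rows; each row shifts and turns the commanded pose from where the row before left it, along the tool's axes as they then stand; what a row does not reach is not made up. A row lasts 1/12 s, in which the tool goes at most 41.7 mm and 7.16 degrees, less where a joint would pass 70% of its speed; a pose out of reach is approached as far as the arm can. A call with a gripper value outside its range is refused whole. OPENING is the finger opening in m, from 0 to 0.094, set as the call begins (- or left out, the last holds). The fingers move at their own pace and stop on an object; FORCE is the grip in N (left out, the last holds). Time passes only in rows, so rows that do not move let the fingers close. It gives the time, the measured TCP pose, the force, the opening and the grip force at its end, in the units of the state.
- get_obs(): the state, without advancing time (a new reading comes with each control period).
- snapshot(name): name is "scene" or "top" or "wrist"; returns (picture, depth): 400x640x3 uint8, red, green, blue; 400x640 float32, mm along the optical axis (not along the pixel's ray), 0 where there is no reading.
- camera_params(name): a dict with "fx", "fy", "cx", "cy" (pixels), "k1" (the pictures are not rectified: a ray, as slopes to the right and down, at radius r is drawn at 1 + k1 r^2 times it, then the intrinsics apply), "R" (3x3) and "t" (3): a world point X has camera coordinates R X + t. Camera axes: x right, y down, z forward; pixel columns grow to the right and rows downward; lengths in mm; the calibration is good to about 2 mm. A picture is of the moment at which its call begins: read the wrist's pose just before it. camera_params takes no time and is no camera call; for the wrist camera it gives the pose at the moment of the call.
- sign_off(): hands the job in; it is judged then, once.
The state is a dict: "time_s": time; "joint_pos": joint angles; "qvel": joint speeds; "joint_efforts": joint torques, N m; "ee_pos": TCP position; "tcp_rot": TCP orientation; "ft_force": force on the tool from outside, world axes, zero at the start; "torque": the same for the moment, N m; "grip_width": finger opening in mm; "grasp_force": force on a finger pad.
Only numpy, scipy, OpenCV 4.12 (cv2) and the standard library are available. Lean on these libraries where they do the work, as an engineer would, in place of code of your own. Each camera call takes 0.05 s, during which the arm holds its last target. There are 200 camera calls.

## Working session

There is one attempt and no reset: what is moved stays moved. The work goes in short steps, Python scripts to look and compute and a shell command to move; the robot and the scene stay as the last step left them, time stands still between calls to the robot, and variables do not carry over. Pictures are saved under pics/ and viewed, at most 10 in all, crops included, and the job is handed in when it is done.

```bash
mkdir -p pics; cat > h.py <<'E'
import numpy as np, cv2
from workcell import get_obs, snapshot, camera_params, sign_off
from scipy.spatial.transform import Rotation as Ro
def grab(n):
    p=camera_params(n); im,d=snapshot(n); return p,im,d
def rays(p,uv):
    K=np.array([[p['fx'],0,p['cx']],[0,p['fy'],p['cy']],[0,0,1.]])
    uv=np.array(uv,float).reshape(-1,1,2)
    return cv2.undistortPoints(uv,K,np.array([p['k1'],0,0,0,0.])).reshape(-1,2)
def pts(p,uv,depth):   # depth at pixels -> world
    s=rays(p,uv); z=np.array(depth,float)[:,None]
    return (np.c_[s,np.ones(len(s))]*z-np.array(p['t']))@np.array(p['R'])
def plane(p,uv,h):
    s=rays(p,uv); R=np.array(p['R']); c=-R.T@np.array(p['t']); d=np.c_[s,np.ones(len(s))]@R
    return c+d*((h-c[2])/d[:,2])[:,None]
def cloud(p,d):
    v,u=np.nonzero(d>0); return np.c_[u,v],pts(p,np.c_[u,v],d[v,u])
def save(n,im): cv2.imwrite('pics/'+n,im[...,::-1])
E
python3 - <<'E'
from h import *
o=get_obs(); print(o)
for n in ('scene','top'):
    p,im,d=grab(n); save(n+'0.png',im); np.savez(n+'0.npz',im=im,d=d,**{k:np.array(v) for k,v in p.items()})
    print(n,p['fx'],-np.array(p['R']).T@p['t'])
E
```

```text
{'time_s': 0.0, 'joint_pos': array([ 1.19251456,  0.42668618,  0.07382355,  1.60663542, -0.03410155,
        1.11082076, -0.06709159]), 'qvel': array([-0.00084301, -0.00022241, -0.00146418, -0.000739  , -0.0004746 ,
       -0.00066162,  0.00091649]), 'joint_efforts': array([-1.01674166e-03, -9.35822654e+01,  3.66632335e+00, -4.54184496e+01,
       -4.88715037e-02,  2.06026743e-02,  1.21991111e-04]), 'ee_pos': array([ 152.95374379, -656.92922499,  175.99286379]), 'tcp_rot': array([-3.11979763e+00, -3.58441338e-01,  3.55064566e-04]), 'ft_force': array([ 0.60981451, -0.07794666,  0.66229151]), 'torque': array([-0.0182549 ,  0.00967755,  0.00684933]), 'grasp_force': 0.0, 'grip_width': 93.76581224718248}
scene 393.0364852184655 [ 975.92827484 -718.84510968  842.94475418]
top 516.8597574130988 [ 434.00199067  -83.88197713 1374.76858497]
```

View pics/scene0.png

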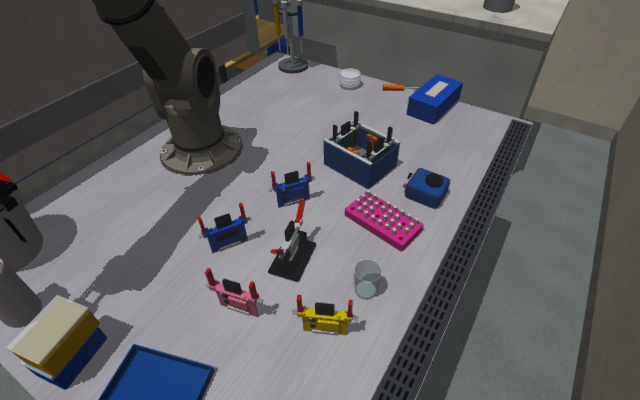

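View pics/top0.png

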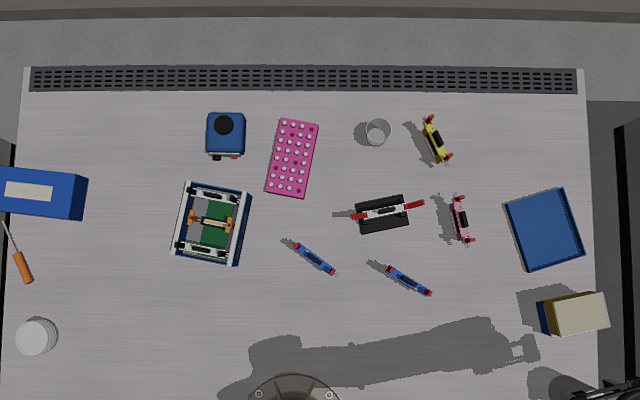

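Candidates for the card in the top view are the stand card at (385,213), the blue ones at (315,258) and (408,280), the pink one at (460,222) and the yellow one at (435,140). Only the one at (385,213) stands in the black stand with an aluminium panel and swung-out red levers. The cage is at (212,222), with orange guides at about (197,217) and (228,225). I'll confirm the card in a crop and measure both.

```bash
python3 - <<'E'
from h import *
z=np.load('top0.npz'); im,d=z['im'],z['d']; p={k:z[k] for k in('fx','fy','cx','cy','k1','R','t')}
a=cv2.resize(im[150:280,330:450],None,fx=4,fy=4,interpolation=2); b=cv2.resize(im[165:275,165:255],None,fx=4,fy=4,interpolation=2)
H=max(a.shape[0],b.shape[0]); out=np.zeros((H,a.shape[1]+b.shape[1]-40,3),np.uint8); 
out=np.zeros((H,a.shape[1]+b.shape[1],3),np.uint8); out[:a.shape[0],:a.shape[1]]=a; out[:b.shape[0],a.shape[1]:]=b
out=cv2.resize(out,(780,int(H*780/out.shape[1]))); save('crop0.png',out)
uv,X=cloud(p,d); hsv=cv2.cvtColor(im,cv2.COLOR_RGB2HSV)[uv[:,1],uv[:,0]].astype(int)
def sel(u0,u1,v0,v1): return (uv[:,0]>=u0)&(uv[:,0]<u1)&(uv[:,1]>=v0)&(uv[:,1]<v1)
def info(n,m):
    Y=X[m]; 
    if len(Y)<4: print(n,len(Y)); return
    r=cv2.minAreaRect(Y[:,:2].astype(np.float32)); print(n,len(Y),'med',np.median(Y,0).round(1),'z',np.percentile(Y[:,2],[2,98]).round(),'rect',np.round(r[0]),np.round(r[1]),round(r[2],1))
st=sel(330,450,180,245)
info('grip',st&(X[:,2]>120)&(hsv[:,2]<70))
info('above85',st&(X[:,2]>85))
red=((hsv[:,0]<8)|(hsv[:,0]>172))&(hsv[:,1]>150)
info('redA',st&red&(uv[:,0]<385)); info('redB',st&red&(uv[:,0]>385))
info('stand',st&(X[:,2]>30)&(X[:,2]<58))
cg=sel(165,255,165,275)
info('cage rim',cg&(X[:,2]>85)&(X[:,2]<108))
org=(hsv[:,0]>8)&(hsv[:,0]<22)&(hsv[:,1]>150)
info('or1',cg&org&(uv[:,0]<212)); info('or2',cg&org&(uv[:,0]>212))
info('gr top',cg&(X[:,2]>118)&(uv[:,1]<215)); info('gr bot',cg&(X[:,2]>118)&(uv[:,1]>225))
E
```

```text
grip 65 med [ 556.  -219.1  129.6] z [121. 135.] rect [ 557. -221.] [ 9. 39.] 12.2
above85 550 med [ 556.7 -223.   102.9] z [ 90. 139.] rect [ 558. -222.] [ 21. 180.] 12.5
redA 87 med [ 542.2 -154.4  122. ] z [ 98. 142.] rect [ 539. -154.] [22. 39.] 0.8
redB 98 med [ 571.4 -288.8  120.3] z [ 95. 139.] rect [ 571. -288.] [12. 43.] 13.9
stand 101 med [ 553.8 -258.6   50.4] z [32. 57.] rect [ 557. -221.] [ 38. 117.] 12.3
cage rim 1564 med [524.6 210.4  99.7] z [ 87. 106.] rect [522. 219.] [157. 192.] 79.3
or1 104 med [536.2 265.9  93.4] z [ 23. 101.] rect [509. 259.] [34. 90.] 84.6
or2 90 med [520.7 168.6  93. ] z [16. 99.] rect [516. 192.] [37. 62.] 8.0
gr top 150 med [590.  207.9 135.9] z [121. 158.] rect [590. 206.] [114.  14.] 79.5
gr bot 159 med [456.  231.  136.4] z [120. 159.] rect [456. 230.] [116.  14.] 80.2
```

View pics/crop0.png

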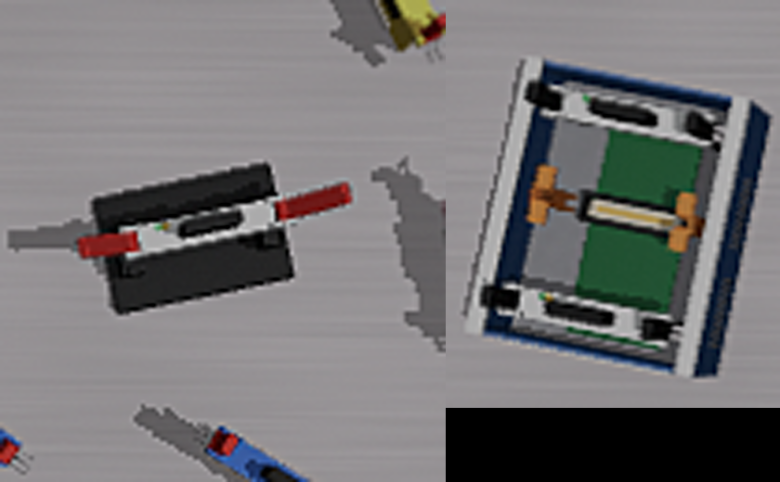

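The crop shows a green board with an aluminium panel and swung-out red levers in the black stand: the real card. Its yaw is about 12.3°. The cage yaw is about -10.5° with its centre near (523,219), and the guide mouths sit visibly off-centre. I'll raise and twist, then check the tool and camera frames.

```bash
python3 -m pendant '[[[0,0,-0.015],-7.1],[[0,0,-0.015],-7.1],[[0,0,-0.015],-7.1],[[0,0,-0.015],-7.1],[[0,0,-0.015],-7.1],[[0,0,-0.015],-7.1],[[0,0,-0.015],-7.1],[[0,0,-0.015],-7.1]]'
cat >> h.py <<'E'
def tool():
    o=get_obs(); return o,np.array(o['ee_pos']),Ro.from_rotvec(o['tcp_rot']).as_matrix()
def goto(xyz,yawx,extra=0):  # shift in tool axes AFTER twisting so tool x is at yawx deg
    o,e,R=tool(); cur=np.degrees(np.arctan2(R[1,0],R[0,0])); tw=-((yawx-cur+180)%360-180)
    R2=R@Ro.from_euler('z',tw,degrees=True).as_matrix()
    print('t',round(o['time_s'],2),'yawx',round(cur,2),'tilt',np.round(R[:2,2],4),'twist',round(tw,2),'shift before',np.round(R.T@(np.array(xyz)-e),1),'after',np.round(R2.T@(np.array(xyz)-e),1),'ft',np.round(o['ft_force'],1),'tcp',np.round(e,1),'w',round(o['grip_width'],1),'gf',round(o['grasp_force'],1))
E
python3 - <<'E'
from h import *
o,e,R=tool(); p=camera_params('wrist'); Rc=np.array(p['R']); c=-Rc.T@p['t']
print('cam in tool',R.T@(c-e),'cam axes in tool\n',(R.T@Rc.T).round(2),p['fx'])
goto([523,219,300],79.5)
E
```

```text
time_s: 0.77
ee_pos: [153.0, -657.2, 297.0]
tcp_rot: [-2.569, -1.807, -0.0]
ft_force: [-0.7, 0.5, 0.2]
grip_width: 94.0
grasp_force: 0.0
cam in tool [ 7.83548154e+01 -1.04895389e-01 -2.09720372e+02] cam axes in tool
 [[ 0.   -0.96 -0.27]
 [ 1.    0.    0.  ]
 [-0.   -0.27  0.96]] 324.46287836136537
t 0.77 yawx 70.25 tilt [-0.0002  0.0007] twist -9.25 shift before [949.7  52.3  -2.5] after [928.9 204.2  -2.5] ft [-0.7  0.5  0.2] tcp [ 153.  -657.2  297. ] w 94.0 gf 0.0
```

```bash
python3 -m pendant '[[[0,0,0],-4.6],[[0,0,0],-4.6],[[0.02,0.015,0],0],[[0.03,0.025,0],0],[[0.03,0.025,0],0],[[0.03,0.025,0],0],[[0.03,0.025,0],0],[[0.03,0.025,0],0]]' 0.03
python3 -c "
from h import *
goto([530,-220,300],79.5);goto([530,170,300],79.5)"
```

```text
time_s: 1.43
ee_pos: [323.6, -515.4, 296.5]
tcp_rot: [-2.422, -2.0, 0.0]
ft_force: [-0.1, -1.1, -0.6]
grip_width: 43.8
grasp_force: 0.0
t 1.43 yawx 79.09 tilt [-0.0003  0.0003] twist -0.41 shift before [329.1 146.7  -3.5] after [328.  149.1  -3.5] ft [-0.1 -1.1 -0.6] tcp [ 323.6 -515.4  296.5] w 43.8 gf 0.0
t 1.43 yawx 79.09 tilt [-0.0003  0.0003] twist -0.41 shift before [712.   72.9  -3.4] after [711.5  78.   -3.4] ft [-0.1 -1.1 -0.6] tcp [ 323.6 -515.4  296.5] w 43.8 gf 0.0
```

```bash
python3 -m pendant '[[[0.036,0.018,0],0],[[0.036,0.018,0],0],[[0.036,0.018,0],0],[[0.036,0.018,0],0],[[0.036,0.018,0],0],[[0.036,0.018,0],0],[[0.036,0.01,0],0],[[0.036,0,0],0]]'
python3 -m pendant '[[[0.036,0,0],0],[[0.036,0,0],0],[[0.036,-0.005,0],0],[[0.036,-0.007,0],0],[[0.036,-0.007,0],0],[[0.036,-0.007,0],0],[[0.036,-0.007,0],0],[[0.036,-0.007,0],0]]'
python3 -c "
from h import *
goto([525,240,260],79.5)"
```

```text
time_s: 2.1
ee_pos: [494.5, -254.3, 296.1]
tcp_rot: [-2.421, -2.001, -0.001]
ft_force: [0.5, 1.1, 0.4]
grip_width: 30.0
grasp_force: 0.0
time_s: 2.77
ee_pos: [507.6, 35.6, 296.7]
tcp_rot: [2.422, 2.0, -0.0]
ft_force: [0.5, -0.5, 0.3]
grip_width: 30.0
grasp_force: 0.0
t 2.77 yawx 79.1 tilt [-0.     -0.0003] twist -0.4 shift before [204.  -21.6  36.6] after [204.2 -20.1  36.6] ft [ 0.5 -0.5  0.3] tcp [507.6  35.6 296.7] w 30.0 gf 0.0
```

```bash
python3 -m pendant '[[[0.036,-0.004,0.006],0],[[0.036,-0.004,0.006],0],[[0.036,-0.004,0.006],0],[[0.036,-0.004,0.006],0],[[0.036,-0.004,0.006],0],[[0.024,0,0.006],0],[[0,0,0],0],[[0,0,0],0]]'
python3 - <<'E'
from h import *
p,im,d=grab('wrist'); save('wr1.png',im); np.savez('wr1.npz',im=im,d=d,**{k:np.array(v) for k,v in p.items()})
uv,X=cloud(p,d); hsv=cv2.cvtColor(im,cv2.COLOR_RGB2HSV)[uv[:,1],uv[:,0]].astype(int)
near=np.hypot(X[:,0]-523,X[:,1]-219)<130
org=(hsv[:,0]>6)&(hsv[:,0]<24)&(hsv[:,1]>140)&near
a=np.radians(-10.5); ex=np.array([np.cos(a),np.sin(a)]); ey=np.array([-ex[1],ex[0]])
L=(X[:,:2]-[523,219])@np.c_[ex,ey]
for s in(1,-1):
    m=org&(L[:,1]*s>0)&(X[:,2]>88)&(X[:,2]<101)
    if m.sum()>3: print('ledge',s,m.sum(),'x',np.percentile(L[m,0],[1,50,99]).round(1),'y',np.percentile(L[m,1],[1,50,99]).round(1),'z',np.median(X[m,2]),'world',X[m].mean(0))
for s in(1,-1):
    m=near&(X[:,2]>128)&(X[:,2]<140)&(hsv[:,2]<70)&(L[:,0]*s>40)&(abs(L[:,1])<25)
    if m.sum(): print('grip',s,m.sum(),X[m].mean(0),'L',L[m].mean(0),np.percentile(L[m,1],[1,99]))
    m=near&(X[:,2]>97)&(X[:,2]<104)&(L[:,1]*s>60)&(hsv[:,1]<60)&(hsv[:,2]>90)
    if m.sum()>10: print('rail',s,m.sum(),'x',np.percentile(L[m,0],[1,99]).round(1),'y',np.percentile(L[m,1],[1,50,99]).round(1),'slope',np.degrees(np.polyfit(L[m,0],L[m,1],1)[0]).round(2))
E
```

```text
time_s: 3.43
ee_pos: [526.3, 239.3, 259.9]
tcp_rot: [-2.419, -2.003, 0.002]
ft_force: [-0.5, -0.9, 1.1]
grip_width: 30.1
grasp_force: 0.0
ledge 1 253 x [-12.4   6.7  24.1] y [39.8 44.7 51.5] z 95.46625480801845 world [536.90038244 262.10674606  95.2167322 ]
ledge -1 276 x [-13.    6.8  24.2] y [-60.2 -54.4 -47.8] z 95.35275183617662 world [518.83651539 164.85273974  94.96108386]
grip 1 106 [586.76174859 208.79204592 133.84433935] L [64.55430409  1.58263482] [-17.76348478  15.86996749]
rail 1 1738 x [-91.9  93.7] y [61.  67.9 73.6] slope 0.03
grip -1 125 [459.41486839 236.15201169 134.66534451] L [-65.64609856   5.2773298 ] [-19.44064301  15.37619326]
rail -1 679 x [-92.7  94.9] y [-82.8 -75.5 -70.4] slope 0.33
```

View pics/wr1.png

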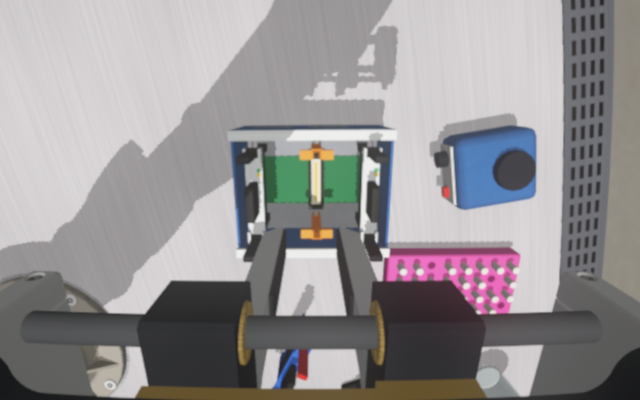

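The wrist view shows the open slot between the orange ledges at (316,155) and (316,233). It is centred at world (527.9,213.5), about 5.8 mm off nominal along cage x, with a yaw of -10.5°. I'll take the same view of the card so the camera bias cancels.

```bash
python3 -c "
from h import *
goto([552,-196,260],79.1)"
```

```text
t 3.48 yawx 79.15 tilt [-0.0011 -0.0003] twist 0.05 shift before [-4.214e+02  1.065e+02  3.000e-01] after [-4.213e+02  1.068e+02  3.000e-01] ft [-0.9 -0.4  0.5] tcp [526.8 237.9 260.2] w 30.1 gf 0.0
```

```bash
python3 -m pendant '[[[-0.035,0.009,0],0],[[-0.035,0.009,0],0],[[-0.035,0.009,0],0],[[-0.035,0.009,0],0],[[-0.035,0.009,0],0],[[-0.035,0.009,0],0],[[-0.035,0.009,0],0],[[-0.035,0.009,0],0]]'
python3 -m pendant '[[[-0.035,0.009,0],0],[[-0.035,0.009,0],0],[[-0.035,0.009,0],0],[[-0.036,0.008,0],0],[[0,0,0],-6],[[0,0,0],-6],[[0,0,0],-6],[[0,0,0],-5.2]]'
python3 -m pendant '[[[0,0,0],0],[[0,0,0],0]]'
cat > meas.py <<'E'
from h import *
p,im,d=grab('wrist'); save('wr2.png',im); np.savez('wr2.npz',im=im,d=d,**{k:np.array(v) for k,v in p.items()})
uv,X=cloud(p,d); hsv=cv2.cvtColor(im,cv2.COLOR_RGB2HSV)[uv[:,1],uv[:,0]].astype(int)
c0=np.array([557,-221]); near=np.hypot(*(X[:,:2]-c0).T)<110
a=np.radians(12.3); ex=np.array([np.cos(a),np.sin(a)]); ey=np.array([-ex[1],ex[0]])
L=(X[:,:2]-c0)@np.c_[ex,ey]
def info(n,m):
    if m.sum()<5: print(n,m.sum());return
    r=cv2.minAreaRect(X[m,:2].astype(np.float32)); print(n,m.sum(),'x',np.percentile(L[m,0],[1,50,99]).round(1),'y',np.percentile(L[m,1],[1,50,99]).round(1),'z',np.median(X[m,2]).round(1),'slope',np.degrees(np.polyfit(L[m,1],L[m,0],1)[0]).round(2),np.round(r[1],1),round(r[2],2))
info('panel',near&(X[:,2]>88)&(X[:,2]<102)&(hsv[:,1]<60)&(hsv[:,2]>90))
info('all90-100',near&(X[:,2]>88)&(X[:,2]<102)&(hsv[:,2]>90))
info('grip',near&(X[:,2]>124)&(X[:,2]<138)&(hsv[:,2]<70)&(abs(L[:,1])<35))
red=((hsv[:,0]<8)|(hsv[:,0]>172))&(hsv[:,1]>150)&near
info('redA',red&(L[:,1]>0));info('redB',red&(L[:,1]<0))
for s in(1,-1):
    m=red&(L[:,1]*s>0); i=np.argsort(L[m,1]*s)[-15:]; print('tip',s,L[m][i].mean(0).round(1),X[m][i,2].mean().round(1))
goto([557,-221,260],102.3)
E
python3 meas.py
```

```text
time_s: 4.15
ee_pos: [544.1, -54.0, 261.3]
tcp_rot: [2.424, 1.997, 0.0]
ft_force: [1.5, 0.5, -0.3]
grip_width: 30.1
grasp_force: 0.0
time_s: 4.82
ee_pos: [551.5, -197.4, 261.1]
tcp_rot: [1.967, 2.449, -0.001]
ft_force: [-0.9, -0.2, -1.0]
grip_width: 30.0
grasp_force: 0.0
time_s: 4.98
ee_pos: [551.9, -196.8, 261.0]
tcp_rot: [1.976, 2.442, -0.0]
ft_force: [0.3, -0.0, 0.2]
grip_width: 30.3
grasp_force: 0.0
panel 880 x [-10.9  -1.    8.9] y [-51.6   3.   48.4] z 96.5 slope -0.07 [ 21.9 107.7] 12.21
all90-100 945 x [-10.9  -0.7   8.8] y [-52.9   4.5  48.7] z 96.6 slope 0.19 [ 21.9 108.7] 12.21
grip 22 x [-2.9 -0.1  2.6] y [13.8 15.1 15.8] z 130.5 slope -47.94 [5.5 2. ] 11.37
redA 284 x [-6.7 -0.5  4.9] y [44.8 63.1 83.2] z 121.8 slope 0.72 [11.8 38.4] 13.12
redB 393 x [-5.8 -0.1  4.6] y [-91.9 -74.3 -52.8] z 123.3 slope 0.28 [10.5 40. ] 11.39
tip 1 [ 0.7 82.6] 141.3
tip -1 [ -1.5 -91.3] 140.6
t 5.03 yawx 102.02 tilt [ 0.0001 -0.0004] twist -0.28 shift before [-25.   -0.2   1. ] after [-25.   -0.3   1. ] ft [ 0.2 -0.7  0.6] tcp [ 552.  -196.5  261. ] w 29.8 gf 0.0
```

View pics/wr2.png

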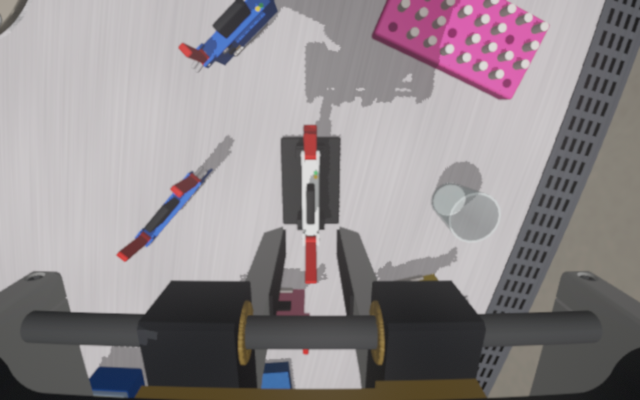

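Card centre from the red lever inner edges, lever tips and panel sides is about (557.1,-225.2) at yaw 12.2°, with the same offset sense as the cage, so the two are consistent. I'm descending to grasp.

```bash
python3 -m pendant '[[[-0.029,-0.001,0],-0.2],[[0,0,0.028],0],[[0,0,0.028],0],[[0,0,0.028],0],[[0,0,0.028],0],[[0,0,0.02],0],[[0,0,0.01],0],[[0,0,0],0]]'
python3 -c "
from h import *
goto([557.1,-225.2,102],102.2)"
```

```text
time_s: 5.7
ee_pos: [556.5, -224.0, 116.9]
tcp_rot: [-1.967, -2.446, 0.001]
ft_force: [0.6, 0.0, -0.0]
grip_width: 30.2
grasp_force: 0.0
t 5.7 yawx 102.39 tilt [-0.0027  0.0011] twist 0.19 shift before [-1.3  0.3 14.9] after [-1.3  0.3 14.9] ft [ 0.6  0.  -0. ] tcp [ 556.5 -224.   116.9] w 30.2 gf 0.0
```

```bash
python3 -m pendant '[[[-0.001,0,0.008],0],[[0,0,0.007],0],[[0,0,0],0],[[0,0,0],0]]'
python3 -m pendant '[[[0,0,0],0],[[0,0,0],0],[[0,0,0],0],[[0,0,0],0],[[0,0,0],0]]' 0 30
python3 -c "
from h import *
goto([557.1,-225.2,102],102.2)"
```

```text
time_s: 6.03
ee_pos: [558.1, -225.2, 104.1]
tcp_rot: [1.967, 2.449, 0.0]
ft_force: [0.3, -0.1, 0.3]
grip_width: 29.7
grasp_force: 0.0
time_s: 6.45
ee_pos: [558.0, -225.1, 103.9]
tcp_rot: [1.966, 2.45, 0.0]
ft_force: [-0.6, 0.1, -0.3]
grip_width: 1.3
grasp_force: 0.0
t 6.45 yawx 102.5 tilt [ 0.0002 -0.0001] twist 0.3 shift before [ 0.1 -0.9  1.9] after [ 0.1 -0.9  1.9] ft [-0.6  0.1 -0.3] tcp [ 558.  -225.1  103.9] w 1.3 gf 0.0
```

```bash
python3 - <<'E'
from h import *
p,im,d=grab('wrist'); p2,im2,d2=grab('scene')
out=np.zeros((400,780,3),np.uint8); out[:,:400]=im[:,120:520]; out[:,400:]=cv2.resize(im2[170:290,230:344],(380,400)); save('look3.png',out)
goto([557,-225,102],102.2)
E
```

```text
t 6.55 yawx 102.5 tilt [0.0001 0.    ] twist 0.3 shift before [ 0.3 -0.9  1.8] after [ 0.3 -0.9  1.8] ft [-0.4 -0.1  0.6] tcp [ 558.  -225.1  103.8] w 0.9 gf 0.0
```

View pics/look3.png

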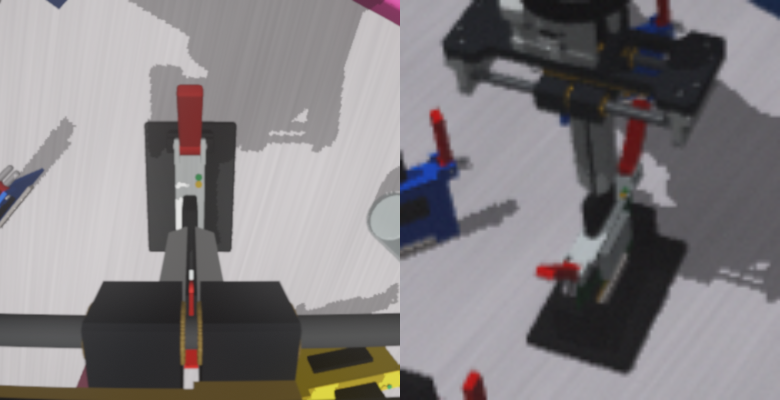

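The wrist part of the view shows the grip at (190,215), apparently ahead of the shut fingers (tips near (190,235)), so the grasp missed. I'll check this by projecting the known points.

```bash
python3 - <<'E'
from h import *
p,im,d=grab('wrist')
o,e,R=tool()
def proj(p,P):
    K=np.array([[p['fx'],0,p['cx']],[0,p['fy'],p['cy']],[0,0,1.]])
    return cv2.projectPoints(np.array(P,float),cv2.Rodrigues(np.array(p['R']))[0],np.array(p['t'],float),K,np.array([p['k1'],0,0,0,0.]))[0].reshape(-1,2).round()
a=np.radians(12.3); ey=np.array([-np.sin(a),np.cos(a),0]); c=np.array([557.1,-225.2,0])
print('wrist TCP',proj(p,[e,e-[0,0,-19]]),'grip top ends',proj(p,[c+20*ey+[0,0,131],c-20*ey+[0,0,131]]))
uv,X=cloud(p,d); L=(X[:,:2]-c[:2])@np.c_[[np.cos(a),np.sin(a)],ey[:2]]
for v in range(150,330,8):
    m=(uv[:,1]==v)&(uv[:,0]>306)&(uv[:,0]<318); 
    if m.any(): print(v,im[v,310],L[m].mean(0).round(1),X[m,2].mean().round(1))
print(np.degrees(np.arctan2(R[1,0],R[0,0])))
E
```

```text
wrist TCP [[311. 223.]
 [311. 234.]] grip top ends [[309. 208.]
 [309. 269.]]
150 [148  50  49] [ 1.5 50.4] 103.2
158 [166 167 167] [ 1.6 44.1] 96.5
166 [165 168 167] [ 1.6 38.7] 97.1
174 [165 167 166] [ 1.6 33.2] 96.9
182 [165 167 167] [ 1.6 27.5] 96.6
190 [165 167 166] [ 1.7 21.8] 96.5
198 [47 45 46] [ 1.7 18.9] 106.5
206 [47 46 46] [ 1.6 18.5] 122.7
214 [52 51 51] [ 1.6 16.5] 132.1
222 [51 51 50] [ 1.6 11.7] 132.7
230 [50 49 50] [1.8 8.6] 137.7
238 [50 49 50] [1.5 8.7] 149.8
246 [48 47 48] [1.5 8.7] 160.2
254 [51 51 51] [1.4 8.4] 169.0
262 [50 49 49] [1.4 8.5] 177.4
270 [91 92 92] [1.4 7.9] 183.9
278 [118 119 119] [1.3 7.3] 189.9
286 [92 42 42] [1.2 8.7] 198.6
294 [85 40 40] [1.2 7.7] 202.7
302 [93 48 47] [1.1 0.7] 197.7
310 [92 45 44] [ 1.1 10.1] 216.5
318 [51 51 51] [ 1. 29.] 246.5
326 [67 68 69] [ 1.  28.2] 248.5
102.50334121855187
```

```bash
python3 - <<'E'
from h import *
p,im,d=grab('scene')
a=np.radians(12.3); ey=np.array([-np.sin(a),np.cos(a)]); ex=np.array([np.cos(a),np.sin(a)]); c=np.array([557.1,-225.2])
uv,X=cloud(p,d); L=(X[:,:2]-c)@np.c_[ex,ey]
m=(abs(L[:,0])<35)&(abs(L[:,1])<30)&(X[:,2]>85)&(X[:,2]<200)
for v in sorted(set(uv[m,1])):
    k=m&(uv[:,1]==v); 
    print(v,' '.join('%d:%d,%d,%d(%d)'%(u,l[0],l[1],z,g) for u,l,z,g in zip(uv[k,0],L[k],X[k,2],im[v,uv[k,0],1])))
E
```

```text
206 293:13,2,198(65) 294:13,7,193(79)
207 281:-11,-10,199(84) 293:13,1,196(64) 294:13,7,190(79)
208 281:-11,-11,196(91) 282:-8,-10,197(64) 283:-7,-8,196(65) 284:-4,-9,197(63) 285:-1,-8,197(47) 286:0,-8,197(39) 292:13,-3,197(63) 293:13,2,192(67) 294:13,6,187(90)
209 281:-12,-9,191(103) 282:-8,-11,194(67) 283:-6,-10,194(63) 284:-2,-12,197(64) 285:0,-12,198(57) 286:0,-8,194(36) 287:3,-10,198(64) 288:6,-10,198(64) 292:14,-6,197(61) 293:12,1,188(65) 294:12,7,183(103)
210 282:-8,-11,191(65) 283:-7,-8,188(66) 284:-3,-10,192(64) 285:-1,-9,192(61) 286:1,-10,193(36) 287:4,-12,196(64) 288:6,-10,195(64) 289:8,-9,195(63) 290:11,-10,197(61) 291:13,-10,198(64) 292:13,-4,192(62) 293:13,0,188(61) 294:13,4,183(91)
211 282:-9,-10,186(64) 283:-7,-10,187(66) 284:-3,-11,189(64) 285:-1,-11,190(58) 286:1,-12,192(38) 287:3,-11,192(63) 288:5,-10,192(66) 289:8,-10,193(64) 290:11,-11,194(65) 291:13,-10,194(63) 292:13,-5,189(60) 293:13,0,184(61) 294:13,4,180(91)
212 282:-10,-10,183(66) 283:-8,-9,182(66) 284:-5,-9,184(64) 285:-1,-11,187(58) 286:0,-11,187(36) 287:2,-10,187(53) 288:5,-10,189(65) 289:9,-12,192(66) 2
[... 5863 characters left out ...]
,92(107)
240 284:-8,-20,93(178) 285:-7,-17,90(108) 286:-2,-21,97(58) 287:0,-20,96(32) 288:3,-21,100(41) 289:4,-19,97(81) 290:5,-16,95(140) 291:8,-15,95(171) 292:10,-14,95(92)
241 283:-8,-26,96(180) 284:-7,-22,93(183) 285:-4,-23,95(178) 286:-2,-22,94(138) 287:0,-23,96(93) 288:3,-22,97(106) 289:4,-19,94(156) 290:6,-18,94(178) 291:9,-18,95(158)
242 283:-7,-28,95(182) 284:-5,-27,95(182) 285:-2,-27,96(182) 286:-2,-23,92(185) 287:0,-23,93(182) 288:3,-22,93(181) 289:5,-21,93(184) 290:8,-22,95(166) 291:9,-19,91(90)
243 285:-2,-27,93(183) 286:0,-27,93(182) 287:0,-24,90(183) 288:4,-25,92(183) 289:7,-26,95(177) 290:8,-23,92(130)
244 287:3,-29,94(182) 288:5,-29,94(182) 289:8,-27,93(166) 290:9,-24,90(95)
```

The scene depth settles it. The shut finger tips sit at z≈131, just on the grip's top, although the reported TCP z is 104. The tips are therefore about 27 mm higher than reported. I'll reopen, go 28 mm lower and close again.

```bash
python3 -m pendant '[[[0,0,-0.004],0],[[0,0,0],0],[[0,0,0],0],[[0,0,0.008],0],[[0,0,0.008],0],[[0,0,0.008],0],[[0,0,0.008],0],[[0,0,0],0]]' 0.03
python3 -m pendant '[[[0,0,0],0],[[0,0,0],0],[[0,0,0],0],[[0,0,0],0],[[0,0,0],0]]' 0 30
```

```text
time_s: 7.32
ee_pos: [556.8, -224.7, 73.4]
tcp_rot: [-1.964, -2.448, 0.001]
ft_force: [0.0, -0.8, -1.1]
grip_width: 30.1
grasp_force: 0.0
time_s: 7.73
ee_pos: [558.2, -225.1, 76.0]
tcp_rot: [1.966, 2.45, 0.0]
ft_force: [0.1, -0.1, 0.4]
grip_width: 9.9
grasp_force: 30.0
```

Held: width 9.9 mm at 30 N. The lower edge of the card is about 64 mm below the reported TCP. Lifting straight up.

```bash
python3 -m pendant '[[[0,0,-0.01],0],[[0,0,-0.02],0],[[0,0,-0.02],0],[[0,0,-0.025],0],[[0,0,-0.025],0],[[0,0,-0.03],0],[[0,0,-0.03],0],[[0,0,0],0]]'
python3 -c "
from h import *
goto([528.5,213.4,236],79.5)"
```

```text
time_s: 8.4
ee_pos: [560.3, -225.4, 242.3]
tcp_rot: [1.962, 2.445, 0.004]
ft_force: [0.9, 0.1, -1.9]
grip_width: 9.6
grasp_force: 30.0
t 8.4 yawx 102.51 tilt [ 0.0071 -0.0028] twist 23.01 shift before [435.3  64.    4.9] after [ 425.6 -111.3    4.9] ft [ 0.9  0.1 -1.9] tcp [ 560.3 -225.4  242.3] w 9.6 gf 30.0
```

```bash
python3 -m pendant '[[[0.02,0.003,0],0],[[0.03,0.0045,0],0],[[0.03,0.0045,0],0],[[0.035,0.005,0],0],[[0.035,0.005,0],0],[[0.035,0.005,0],0],[[0.035,0.005,0],0],[[0.035,0.005,0],0]]'
python3 -m pendant '[[[0.035,0.005,0],0],[[0.035,0.005,0],0],[[0.03,0.0045,0],0],[[0.03,0.0045,0],0],[[0.03,0.0045,0],0],[[0.015,0.002,0],5],[[0,0,0],6],[[0,0,0],6]]'
python3 -m pendant '[[[0,0,0],6],[[0,0,0],0],[[0,0,0],0],[[0,0,0],0]]'
python3 -c "
from h import *
goto([528.5,213.4,236],79.5)"
```

```text
time_s: 9.07
ee_pos: [538.2, 33.5, 236.1]
tcp_rot: [1.966, 2.45, -0.0]
ft_force: [1.1, -0.3, -2.7]
grip_width: 9.6
grasp_force: 30.0
time_s: 9.73
ee_pos: [525.2, 209.7, 235.9]
tcp_rot: [-2.309, -2.13, 0.0]
ft_force: [0.9, -0.3, -1.5]
grip_width: 9.8
grasp_force: 30.0
time_s: 10.07
ee_pos: [525.8, 208.2, 235.9]
tcp_rot: [2.411, 2.013, 0.0]
ft_force: [-0.2, 0.8, -2.7]
grip_width: 9.6
grasp_force: 30.0
t 10.07 yawx 79.72 tilt [ 0.0001 -0.0001] twist 0.22 shift before [ 5.6  1.8 -0.1] after [ 5.6  1.7 -0.1] ft [-0.2  0.8 -2.7] tcp [525.8 208.2 235.9] w 9.6 gf 30.0
```

```bash
python3 -m pendant '[[[0.0056,0.0017,0],0.2],[[0,0,0.018],0],[[0,0,0.018],0],[[0,0,0.018],0],[[0,0,0.013],0],[[0,0,0],0],[[0,0,0],0],[[0,0,0],0]]'
python3 - <<'E'
from h import *
goto([528.5,213.4,85],79.5)
p,im,d=grab('wrist'); p2,im2,d2=grab('top')
uv,X=cloud(p,d); hsv=cv2.cvtColor(im,cv2.COLOR_RGB2HSV)[uv[:,1],uv[:,0]].astype(int)
a=np.radians(-10.5); ex=np.array([np.cos(a),np.sin(a)]); ey=np.array([-ex[1],ex[0]])
L=(X[:,:2]-[528.5,213.4])@np.c_[ex,ey]; near=np.hypot(*L.T)<110
def info(n,m):
    if m.sum()>4: print(n,m.sum(),'x',np.percentile(L[m,0],[2,50,98]).round(1),'y',np.percentile(L[m,1],[2,50,98]).round(1),'z',np.percentile(X[m,2],[2,50,98]).round(1))
org=(hsv[:,0]>8)&(hsv[:,0]<24)&(hsv[:,1]>140)&near; info('org',org&(X[:,2]>90)&(X[:,2]<101))
red=((hsv[:,0]<6)|(hsv[:,0]>172))&(hsv[:,1]>150)&near; info('red+',red&(L[:,1]>40))
info('panel',near&(X[:,2]>178)&(X[:,2]<192)&(hsv[:,1]<60)&(hsv[:,2]>90)&(L[:,1]>0))
out=np.zeros((400,780,3),np.uint8); out[:,:400]=im[:,120:520]; out[:,400:]=cv2.resize(im2[165:275,160:264],(380,400),interpolation=2); save('look4.png',out)
E
```

```text
time_s: 10.73
ee_pos: [529.0, 213.9, 169.6]
tcp_rot: [2.418, 2.005, 0.002]
ft_force: [-0.0, 0.5, -1.8]
grip_width: 9.7
grasp_force: 30.0
t 10.73 yawx 79.33 tilt [0.0008 0.0006] twist -0.17 shift before [-0.7 -0.5 84.6] after [-0.7 -0.5 84.6] ft [-0.   0.5 -1.8] tcp [529.  213.9 169.6] w 9.7 gf 30.0
org 140 x [-19.3 -13.8  17.4] y [44.  50.1 53.6] z [94.4 95.6 97.1]
red+ 1974 x [-5.2  0.7  6.4] y [49.6 73.2 88.3] z [196.  222.8 236.2]
panel 1578 x [-9.3 -0.5  9.8] y [ 7.6 30.  46.2] z [188.9 190.2 191.5]
```

View pics/look4.png

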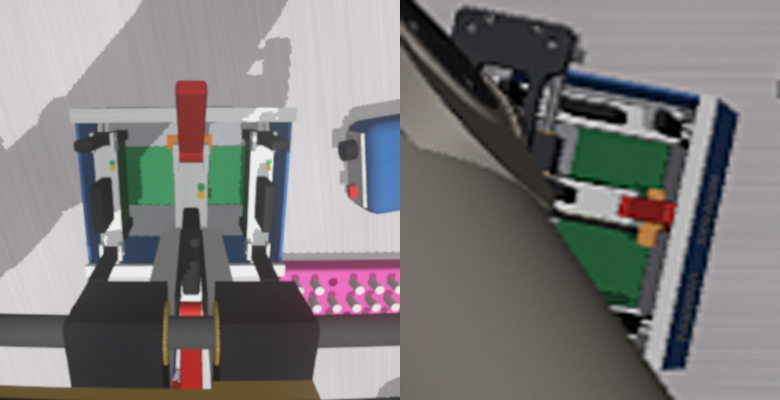

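The view shows the card over the slot, with the orange ledges at (178,140) and (205,140) on either side of the red lever at (191,120). The card is about 1 mm too far along +x relative to the ledges. I'll correct that and feel my way into the mouth.

```bash
python3 -m pendant '[[[-0.0007,-0.0011,0],-0.2],[[0,0,0],0],[[0,0,0.005],0],[[0,0,0.005],0],[[0,0,0.003],0],[[0,0,0.003],0],[[0,0,0],0],[[0,0,0],0]]'
python3 -c "
from h import *
goto([527.7,213.4,85],79.5)"
```

```text
time_s: 11.5
ee_pos: [527.2, 213.0, 152.5]
tcp_rot: [-2.415, -2.009, 0.001]
ft_force: [-0.1, -0.5, -3.1]
grip_width: 9.8
grasp_force: 30.0
t 11.5 yawx 79.51 tilt [-0.0005  0.    ] twist 0.01 shift before [ 0.5  0.4 67.5] after [ 0.5  0.4 67.5] ft [-0.1 -0.5 -3.1] tcp [527.2 213.  152.5] w 9.8 gf 30.0
```

```bash
python3 -m pendant '[[[0,0,0.004],0],[[0,0,0.004],0],[[0,0,0.004],0],[[0,0,0.004],0],[[0,0,0.004],0],[[0,0,0],0]]'
python3 -m pendant '[[[0,0,0.005],0],[[0,0,0.005],0],[[0,0,0.005],0],[[0,0,0.005],0],[[0,0,0.005],0],[[0,0,0],0],[[0,0,0],0]]'
```

```text
time_s: 12.0
ee_pos: [527.0, 212.9, 131.8]
tcp_rot: [-2.415, -2.009, 0.001]
ft_force: [0.1, -0.2, -2.5]
grip_width: 9.6
grasp_force: 30.0
time_s: 12.58
ee_pos: [527.2, 213.0, 107.4]
tcp_rot: [-2.415, -2.009, 0.001]
ft_force: [-0.1, -0.4, -2.1]
grip_width: 9.8
grasp_force: 30.0
```

```bash
python3 -m pendant '[[[0,0,0.005],0],[[0,0,0.005],0],[[0,0,0.005],0],[[0,0,0.003],0],[[0,0,0.0],0],[[0,0,0],0],[[0,0,0],0]]' 0 12
python3 -m pendant '[[[0,0,0.001],0],[[0,0,0.001],0],[[0,0,0],0]]'
python3 -m pendant '[[[0,0,0.0008],0],[[0,0,0],0],[[0,0,0],0]]'
```

```text
time_s: 13.17
ee_pos: [527.4, 213.0, 89.8]
tcp_rot: [-2.415, -2.009, -0.0]
ft_force: [0.8, 1.1, -2.9]
grip_width: 9.8
grasp_force: 12.0
time_s: 13.42
ee_pos: [527.4, 213.0, 87.7]
tcp_rot: [-2.415, -2.009, -0.0]
ft_force: [-0.3, 1.6, -1.9]
grip_width: 10.1
grasp_force: 12.0
time_s: 13.67
ee_pos: [527.3, 213.0, 86.9]
tcp_rot: [-2.415, -2.009, -0.0]
ft_force: [-0.1, 0.9, -2.2]
grip_width: 9.8
grasp_force: 12.0
```

```bash
for i in 1; do python3 -m pendant '[[[0,0,0.0008],0],[[0,0,0],0],[[0,0,0],0]]'; done
python3 -m pendant '[[[0,0,0.0008],0],[[0,0,0],0],[[0,0,0],0]]'
```

```text
time_s: 13.92
ee_pos: [527.3, 213.0, 86.1]
tcp_rot: [-2.415, -2.009, 0.0]
ft_force: [0.3, 1.4, -3.2]
grip_width: 9.8
grasp_force: 12.0
time_s: 14.17
ee_pos: [527.4, 213.0, 85.3]
tcp_rot: [-2.415, -2.009, -0.0]
ft_force: [0.3, 0.3, -2.1]
grip_width: 10.3
grasp_force: 12.0
```

```bash
python3 -m pendant '[[[0,0,0.0008],0],[[0,0,0],0],[[0,0,0],0]]'
python3 -m pendant '[[[0,0,0.0006],0],[[0,0,0],0],[[0,0,0],0]]'
```

```text
time_s: 14.42
ee_pos: [527.7, 213.2, 84.9]
tcp_rot: [2.415, 2.009, 0.001]
ft_force: [0.7, 1.0, 4.2]
grip_width: 10.0
grasp_force: 12.0
time_s: 14.67
ee_pos: [527.8, 213.3, 84.5]
tcp_rot: [2.415, 2.009, 0.002]
ft_force: [-0.7, 0.2, 8.7]
grip_width: 10.0
grasp_force: 12.0
```

The plug rests: contact begins at TCP z≈85, as predicted. Releasing.

```bash
python3 -m pendant '[[[0,0,-0.0005],0],[[0,0,0],0],[[0,0,0],0],[[0,0,0],0],[[0,0,0],0],[[0,0,0],0],[[0,0,0],0],[[0,0,0],0]]' 0.03
python3 -m pendant '[[[0,0,-0.015],0],[[0,0,-0.02],0],[[0,0,-0.025],0],[[0,0,-0.03],0],[[0,0,-0.01],0],[[0,0,0],0],[[0,0,0],0]]'
python3 - <<'E'
from h import *
goto([527.8,213.3,109],79.5)
p,im,d=grab('wrist'); save('wr5.png',im)
uv,X=cloud(p,d); hsv=cv2.cvtColor(im,cv2.COLOR_RGB2HSV)[uv[:,1],uv[:,0]].astype(int)
a=np.radians(-10.5); ex=np.array([np.cos(a),np.sin(a)]); ey=np.array([-ex[1],ex[0]])
L=(X[:,:2]-[527.8,213.3])@np.c_[ex,ey]; near=np.hypot(*L.T)<110
def info(n,m):
    if m.sum()>4: print(n,m.sum(),'x',np.percentile(L[m,0],[2,50,98]).round(1),'y',np.percentile(L[m,1],[2,50,98]).round(1),'z',np.percentile(X[m,2],[2,50,98]).round(1))
red=((hsv[:,0]<6)|(hsv[:,0]>172))&(hsv[:,1]>150)&near; info('red+',red&(L[:,1]>40)); info('red-',red&(L[:,1]<-40))
info('panel',near&(X[:,2]>95)&(X[:,2]<112)&(hsv[:,1]<60)&(hsv[:,2]>90)&(abs(L[:,1])<46)&(abs(L[:,0])<14))
E
```

```text
time_s: 15.33
ee_pos: [527.4, 213.0, 84.4]
tcp_rot: [-2.415, -2.009, -0.0]
ft_force: [-0.7, 0.9, -0.6]
grip_width: 30.1
grasp_force: 0.0
time_s: 15.92
ee_pos: [527.5, 212.8, 184.4]
tcp_rot: [2.415, 2.008, 0.001]
ft_force: [-0.3, 0.1, -0.4]
grip_width: 30.0
grasp_force: 0.0
t 15.92 yawx 79.49 tilt [ 0.0008 -0.    ] twist -0.01 shift before [ 0.5  0.1 75.4] after [ 0.5  0.1 75.4] ft [-0.3  0.1 -0.4] tcp [527.5 212.8 184.4] w 30.0 gf 0.0
red+ 440 x [-5.1  0.1  5.1] y [49.  77.5 88.1] z [110.5 143.8 151.1]
red- 725 x [-5.3  0.1  4.9] y [-86.3 -69.5 -49. ] z [110.  130.9 149.5]
panel 1407 x [-10.1  -0.8   9.4] y [-44.1  10.2  44.8] z [103.6 105.1 111.2]
```

View pics/wr5.png

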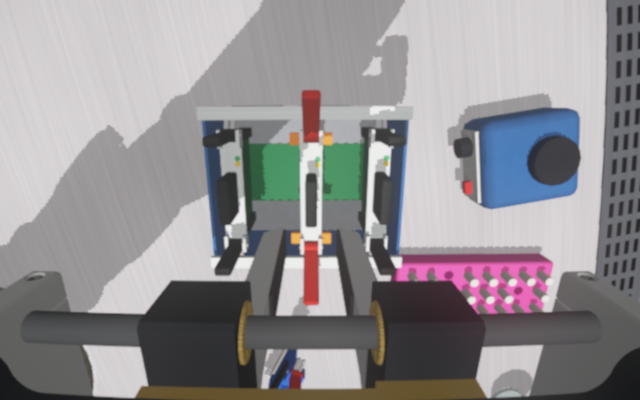

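The card stands square in the slot with its panel top at 104 mm, so the lower edge is at 21 mm. The red levers at (311,115) and (311,275) are both out. Now the +y lever.

```bash
python3 -m pendant '[[[0.03,0,0],0],[[0.03,0,0],0],[[0.03,0,0],0],[[0.025,0,0],0],[[0,0,0.02],0],[[0,0,0.02],0],[[0,0,0.02],0],[[0,0,0.015],0]]' 0
python3 -m pendant '[[[-0.003,0,0],0],[[-0.003,0,0],0],[[-0.002,0,0],0],[[-0.001,0,0],0],[[0,0,0],0]]'
python3 -c "
from h import *
goto([527.8,213.3,109],79.5)"
```

```text
time_s: 16.63
ee_pos: [547.0, 325.4, 106.1]
tcp_rot: [-2.414, -2.009, 0.005]
ft_force: [-0.1, 0.4, -0.4]
grip_width: 0.3
grasp_force: 0.0
time_s: 17.05
ee_pos: [547.3, 317.0, 110.5]
tcp_rot: [2.415, 2.008, 0.002]
ft_force: [-0.2, -0.4, 0.4]
grip_width: 0.3
grasp_force: 0.0
t 17.05 yawx 79.47 tilt [0.0016 0.0005] twist -0.03 shift before [-105.5   -0.2    1.4] after [-105.5   -0.3    1.4] ft [-0.2 -0.4  0.4] tcp [547.3 317.  110.5] w 0.3 gf 0.0
```

```bash
python3 -m pendant '[[[-0.002,0,0],0],[[-0.002,0,0],0],[[-0.002,0,0],0],[[-0.002,0,-0.0005],0],[[-0.002,0,-0.001],0],[[0,0,0],0]]'
python3 -m pendant '[[[-0.0015,0,-0.001],0],[[-0.0015,0,-0.001],0],[[-0.0015,0,-0.001],0],[[-0.0015,0,-0.0005],0],[[0,0,0],0]]'
```

```text
time_s: 17.55
ee_pos: [545.2, 307.9, 111.7]
tcp_rot: [-2.415, -2.009, -0.003]
ft_force: [0.8, 4.3, 3.0]
grip_width: 0.6
grasp_force: 1.9
time_s: 17.97
ee_pos: [543.7, 300.9, 114.4]
tcp_rot: [2.415, 2.008, -0.001]
ft_force: [0.8, 2.0, 2.3]
grip_width: 0.4
grasp_force: 1.1
```

```bash
python3 -c "
from h import *
goto([527.8,213.3,109],79.5)"
```

```text
t 17.97 yawx 79.49 tilt [-0.0002 -0.0005] twist -0.01 shift before [-89.    0.3   5.4] after [-89.    0.3   5.4] ft [0.8 2.  2.3] tcp [543.7 300.9 114.4] w 0.4 gf 1.1
```

```bash
python3 -m pendant '[[[-0.0015,0,-0.0005],0],[[-0.0015,0,-0.0005],0],[[-0.0015,0,-0.0005],0],[[-0.0015,0,-0.0005],0],[[-0.0015,0,-0.0005],0],[[-0.001,0,0],0],[[0,0,0],0]]'
python3 -m pendant '[[[0.01,0,0],0],[[0.02,0,0],0],[[0,0,-0.02],0],[[0,0,-0.03],0],[[0,0,-0.03],0],[[-0.02,0,-0.01],0],[[-0.035,0,0],0],[[-0.035,0,0],0]]'
python3 -m pendant '[[[-0.035,0,0],0],[[-0.035,0,0],0],[[-0.035,0,0],0],[[-0.025,0,0],0],[[0,0,0],0]]'
python3 -c "
from h import *
goto([527.8,213.3,109],79.5)"
```

```text
time_s: 18.55
ee_pos: [542.2, 292.7, 116.9]
tcp_rot: [2.415, 2.009, -0.0]
ft_force: [-0.1, 1.0, 0.6]
grip_width: 0.5
grasp_force: 0.5
time_s: 19.22
ee_pos: [530.9, 234.8, 207.4]
tcp_rot: [-2.413, -2.012, -0.001]
ft_force: [0.3, 0.1, -0.1]
grip_width: 0.7
grasp_force: 0.0
time_s: 19.63
ee_pos: [507.2, 101.1, 206.7]
tcp_rot: [2.42, 2.001, -0.003]
ft_force: [0.9, 0.2, 0.6]
grip_width: 0.6
grasp_force: 0.0
t 19.63 yawx 79.19 tilt [-0.0008 -0.0025] twist -0.31 shift before [114.3  -0.8  97.4] after [ 1.143e+02 -1.000e-01  9.740e+01] ft [0.9 0.2 0.6] tcp [507.2 101.1 206.7] w 0.6 gf 0.0
```

```bash
python3 -m pendant '[[[0,0,0.03],0],[[0,0,0.03],0],[[0,0,0.025],0],[[0,0,0.01],0],[[0.003,0,0],0],[[0.003,0,0],0],[[0.003,0,0],0],[[0,0,0],0]]'
python3 -m pendant '[[[0.002,0,0],0],[[0.002,0,0],0],[[0.002,0,0],0],[[0.002,0,-0.0005],0],[[0.002,0,-0.001],0],[[0,0,0],0]]'
python3 -c "
from h import *
goto([527.8,213.3,109],79.5)"
```

```text
time_s: 20.3
ee_pos: [510.3, 116.0, 113.4]
tcp_rot: [2.414, 2.009, 0.003]
ft_force: [-0.5, -1.9, 1.4]
grip_width: 0.3
grasp_force: 1.0
time_s: 20.8
ee_pos: [511.3, 125.6, 113.8]
tcp_rot: [-2.415, -2.009, -0.001]
ft_force: [-0.0, -1.4, 1.8]
grip_width: 0.4
grasp_force: 0.9
t 20.8 yawx 79.53 tilt [0.0006 0.0005] twist 0.03 shift before [89.2  0.3  4.8] after [89.2  0.2  4.8] ft [-0.  -1.4  1.8] tcp [511.3 125.6 113.8] w 0.4 gf 0.9
```

```bash
python3 -m pendant '[[[0.0015,0,-0.0005],0],[[0.0015,0,-0.0005],0],[[0.0015,0,-0.0005],0],[[0.0015,0,-0.0005],0],[[0.0015,0,-0.0005],0],[[0.0015,0,0],0],[[0,0,0],0]]'
python3 -m pendant '[[[0.0015,0,-0.0003],0],[[0.0015,0,-0.0003],0],[[0.0015,0,-0.0003],0],[[0,0,0],0]]'
python3 -c "
from h import *
goto([527.8,213.3,109],79.5)"
```

```text
time_s: 21.38
ee_pos: [512.7, 134.3, 115.9]
tcp_rot: [-2.415, -2.009, -0.0]
ft_force: [0.2, -1.4, 0.0]
grip_width: 0.4
grasp_force: 0.5
time_s: 21.72
ee_pos: [513.5, 138.3, 116.9]
tcp_rot: [2.415, 2.009, -0.0]
ft_force: [-0.6, -2.8, 2.9]
grip_width: 0.5
grasp_force: 1.5
t 21.72 yawx 79.51 tilt [-0.0001 -0.0002] twist 0.01 shift before [76.3  0.4  7.8] after [76.3  0.4  7.8] ft [-0.6 -2.8  2.9] tcp [513.5 138.3 116.9] w 0.5 gf 1.5
```

Drawing begins near 76 mm. Pushing B a little further, then alternating.

```bash
python3 -m pendant '[[[0.001,0,-0.0002],0],[[0.001,0,-0.0002],0],[[0.001,0,-0.0002],0],[[0.001,0,0],0],[[0,0,0],0]]'
python3 -m pendant '[[[0.001,0,-0.0002],0],[[0.001,0,-0.0002],0],[[0,0,0],0]]'
python3 -c "
from h import *
goto([527.8,213.3,109],79.5)"
```

```text
time_s: 22.13
ee_pos: [514.0, 141.7, 117.1]
tcp_rot: [2.416, 2.008, -0.002]
ft_force: [-0.6, -5.9, -0.5]
grip_width: 0.5
grasp_force: 2.7
time_s: 22.38
ee_pos: [514.0, 143.2, 117.2]
tcp_rot: [2.416, 2.008, -0.003]
ft_force: [-0.9, -5.6, -2.7]
grip_width: 0.6
grasp_force: 3.2
t 22.38 yawx 79.48 tilt [-0.0015 -0.0012] twist -0.02 shift before [71.4  0.8  8.1] after [71.4  0.8  8.1] ft [-0.9 -5.6 -2.7] tcp [514.  143.2 117.2] w 0.6 gf 3.2
```

```bash
python3 -m pendant '[[[-0.01,0,0],0],[[-0.015,0,0],0],[[0,0,-0.02],0],[[0,0,-0.03],0],[[0,0,-0.03],0],[[0.025,0,-0.01],0],[[0.035,0,0],0],[[0.035,0,0],0]]'
python3 -m pendant '[[[0.035,0,0],0],[[0.035,0,0],0],[[0.03,0,0],0],[[0,0,0],0],[[0,0,0.02],0],[[0,0,0.03],0],[[0,0,0.03],0],[[0,0,0.012],0]]'
python3 -c "
from h import *
goto([527.8,213.3,109],79.5)"
```

```text
time_s: 23.05
ee_pos: [528.3, 213.3, 209.2]
tcp_rot: [2.417, 2.005, 0.004]
ft_force: [1.0, -1.0, 0.2]
grip_width: 0.7
grasp_force: 0.0
time_s: 23.72
ee_pos: [544.2, 309.8, 112.3]
tcp_rot: [-2.414, -2.008, 0.005]
ft_force: [-0.9, -0.8, 0.1]
grip_width: 0.2
grasp_force: 0.0
t 23.72 yawx 79.51 tilt [-0.0033 -0.0014] twist 0.01 shift before [-97.9   1.5   3.5] after [-97.9   1.5   3.5] ft [-0.9 -0.8  0.1] tcp [544.2 309.8 112.3] w 0.2 gf 0.0
```

```bash
python3 -m pendant '[[[-0.004,0.001,0],0],[[-0.004,0,0],0],[[-0.004,0,0],0],[[-0.003,0,0],0],[[-0.002,0,-0.0005],0],[[-0.0015,0,-0.0005],0],[[-0.0015,0,-0.0003],0],[[0,0,0],0]]'
python3 -m pendant '[[[-0.001,0,-0.0003],0],[[-0.001,0,-0.0002],0],[[-0.001,0,-0.0002],0],[[-0.001,0,0],0],[[0,0,0],0]]'
python3 -c "
from h import *
goto([527.8,213.3,109],79.5)"
```

```text
time_s: 24.38
ee_pos: [543.2, 291.7, 117.8]
tcp_rot: [2.415, 2.009, 0.002]
ft_force: [0.6, 2.9, 1.8]
grip_width: 0.5
grasp_force: 0.9
time_s: 24.8
ee_pos: [542.2, 287.4, 117.8]
tcp_rot: [-2.415, -2.009, -0.0]
ft_force: [0.8, 2.3, 2.3]
grip_width: 0.4
grasp_force: 1.2
t 24.8 yawx 79.51 tilt [0.     0.0001] twist 0.01 shift before [-75.5  -0.6   8.8] after [-75.5  -0.6   8.8] ft [0.8 2.3 2.3] tcp [542.2 287.4 117.8] w 0.4 gf 1.2
```

```bash
python3 -m pendant '[[[-0.001,0,-0.0002],0],[[-0.001,0,-0.0002],0],[[-0.001,0,-0.0002],0],[[-0.001,0,0],0],[[-0.001,0,0],0],[[0,0,0],0]]'
python3 -m pendant '[[[-0.001,0,-0.0002],0],[[-0.001,0,0],0],[[0,0,0],0]]'
python3 -m pendant '[[[-0.001,0,0],0],[[0,0,0],0]]'
python3 -c "
from h import *
goto([527.8,213.3,109],79.5)"
```

```text
time_s: 25.3
ee_pos: [541.2, 282.6, 118.3]
tcp_rot: [-2.415, -2.009, -0.0]
ft_force: [1.5, 3.8, -2.6]
grip_width: 0.4
grasp_force: 2.7
time_s: 25.55
ee_pos: [540.7, 280.8, 118.2]
tcp_rot: [-2.415, -2.009, -0.0]
ft_force: [1.4, 6.6, -4.4]
grip_width: 0.6
grasp_force: 3.2
time_s: 25.72
ee_pos: [540.5, 279.9, 118.2]
tcp_rot: [-2.414, -2.009, -0.0]
ft_force: [1.7, 7.4, -6.1]
grip_width: 0.7
grasp_force: 3.5
t 25.72 yawx 79.52 tilt [-0.0004  0.0007] twist 0.02 shift before [-67.8  -0.3   9.1] after [-67.8  -0.3   9.1] ft [ 1.7  7.4 -6.1] tcp [540.5 279.9 118.2] w 0.7 gf 3.5
```

```bash
python3 -m pendant '[[[-0.0008,0,0.0005],0],[[0,0,0],0]]'
python3 -m pendant '[[[-0.0008,0,0.0003],0],[[0,0,0],0]]'
```

```text
time_s: 25.88
ee_pos: [540.2, 279.0, 117.7]
tcp_rot: [-2.414, -2.009, 0.0]
ft_force: [1.8, 6.1, -4.5]
grip_width: 0.6
grasp_force: 3.2
time_s: 26.05
ee_pos: [540.1, 278.3, 117.4]
tcp_rot: [-2.414, -2.009, 0.0]
ft_force: [2.5, 6.2, -4.9]
grip_width: 0.1
grasp_force: 3.3
```

```bash
python3 -m pendant '[[[-0.0008,0,0.0003],0],[[0,0,0],0]]'
python3 -m pendant '[[[-0.0006,0,0],0],[[0,0,0],0]]'
python3 -c "
from h import *
goto([527.8,213.3,109],79.5)"
```

```text
time_s: 26.22
ee_pos: [540.0, 277.6, 117.2]
tcp_rot: [-2.414, -2.009, -0.0]
ft_force: [1.7, 6.6, -4.2]
grip_width: 0.7
grasp_force: 3.2
time_s: 26.38
ee_pos: [539.9, 277.2, 117.2]
tcp_rot: [-2.414, -2.009, -0.001]
ft_force: [0.5, 6.9, -4.2]
grip_width: 0.7
grasp_force: 3.8
t 26.38 yawx 79.53 tilt [-0.0003  0.001 ] twist 0.03 shift before [-65.1  -0.3   8.2] after [-65.1  -0.3   8.2] ft [ 0.5  6.9 -4.2] tcp [539.9 277.2 117.2] w 0.7 gf 3.8
```

```bash
python3 -m pendant '[[[-0.0007,0,0.0002],0],[[0,0,0],0]]'
python3 -m pendant '[[[-0.0006,0,0],0],[[0,0,0],0]]'
```

```text
time_s: 26.55
ee_pos: [539.7, 277.1, 117.2]
tcp_rot: [-2.413, -2.009, -0.002]
ft_force: [0.8, 9.6, -4.8]
grip_width: 0.4
grasp_force: 4.8
time_s: 26.72
ee_pos: [539.7, 276.9, 117.2]
tcp_rot: [-2.413, -2.009, -0.002]
ft_force: [1.9, 11.4, -4.7]
grip_width: 0.4
grasp_force: 5.8
```

Steep rise: A is at its stop. Now B again.

```bash
python3 -m pendant '[[[0.01,0,0],0],[[0.015,0,0],0],[[0,0,-0.02],0],[[0,0,-0.03],0],[[0,0,-0.03],0],[[-0.025,0,-0.01],0],[[-0.035,0,0],0],[[-0.035,0,0],0]]'
python3 -m pendant '[[[-0.035,0,0],0],[[-0.035,0,0],0],[[-0.02,0,0],0],[[0,0,0],0],[[0,0,0.02],0],[[0,0,0.03],0],[[0,0,0.03],0],[[0,0,0.012],0]]'
python3 -m pendant '[[[0,0,0],0],[[0,0,0],0]]'
python3 -c "
from h import *
goto([527.8,213.3,109],79.5)"
```

```text
time_s: 27.38
ee_pos: [526.8, 206.0, 207.7]
tcp_rot: [2.414, 2.01, -0.0]
ft_force: [0.5, 0.5, -0.2]
grip_width: 0.4
grasp_force: 0.0
time_s: 28.05
ee_pos: [508.9, 117.5, 112.1]
tcp_rot: [-2.414, -2.008, 0.006]
ft_force: [-0.1, -0.7, -0.4]
grip_width: 0.5
grasp_force: 0.0
time_s: 28.22
ee_pos: [510.7, 118.5, 115.6]
tcp_rot: [-2.414, -2.009, 0.001]
ft_force: [1.5, 0.2, 0.0]
grip_width: 0.5
grasp_force: 0.0
t 28.22 yawx 79.54 tilt [-0.0011  0.0001] twist 0.04 shift before [96.3 -0.4  6.6] after [96.3 -0.5  6.6] ft [1.5 0.2 0. ] tcp [510.7 118.5 115.6] w 0.5 gf 0.0
```

```bash
python3 -m pendant '[[[0.005,0,0],0],[[0.005,0,0],0],[[0.004,0,0],0],[[0.003,0,0],0],[[0.002,0,0],0],[[0.0015,0,0],0],[[0.001,0,0],0],[[0,0,0],0]]'
python3 -m pendant '[[[0.001,0,0],0],[[0.001,0,0],0],[[0.001,0,0],0],[[0,0,0],0]]'
python3 -c "
from h import *
goto([527.8,213.3,109],79.5)"
```

```text
time_s: 28.88
ee_pos: [514.7, 139.3, 115.4]
tcp_rot: [2.415, 2.009, 0.0]
ft_force: [0.2, -0.3, 0.7]
grip_width: 0.3
grasp_force: 0.3
time_s: 29.22
ee_pos: [515.3, 142.2, 115.3]
tcp_rot: [-2.415, -2.009, -0.0]
ft_force: [-0.4, -2.5, 1.3]
grip_width: 0.7
grasp_force: 0.9
t 29.22 yawx 79.5 tilt [-0.  0.] twist 0.0 shift before [72.2 -0.6  6.3] after [72.2 -0.6  6.3] ft [-0.4 -2.5  1.3] tcp [515.3 142.2 115.3] w 0.7 gf 0.9
```

```bash
python3 -m pendant '[[[0.001,0,0],0],[[0.001,0,0],0],[[0.001,0,0],0],[[0,0,0],0]]'
python3 -m pendant '[[[0.001,0,0],0],[[0.001,0,0],0],[[0,0,0],0]]'
python3 -m pendant '[[[0.0008,0,0],0],[[0,0,0],0]]'
python3 -c "
from h import *
goto([527.8,213.3,109],79.5)"
```

```text
time_s: 29.55
ee_pos: [515.8, 145.3, 115.2]
tcp_rot: [-2.415, -2.009, 0.0]
ft_force: [-0.6, -2.7, 0.7]
grip_width: 0.5
grasp_force: 1.0
time_s: 29.8
ee_pos: [516.1, 147.2, 115.3]
tcp_rot: [-2.415, -2.009, 0.0]
ft_force: [-0.3, -2.5, 1.0]
grip_width: 0.2
grasp_force: 1.4
time_s: 29.97
ee_pos: [516.2, 147.8, 115.2]
tcp_rot: [-2.415, -2.009, 0.0]
ft_force: [-0.2, -3.9, -0.5]
grip_width: 0.6
grasp_force: 1.8
t 29.97 yawx 79.5 tilt [-0.0002 -0.0001] twist 0.0 shift before [66.5 -0.6  6.2] after [66.5 -0.6  6.2] ft [-0.2 -3.9 -0.5] tcp [516.2 147.8 115.2] w 0.6 gf 1.8
```

```bash
python3 -m pendant '[[[0.0008,0,0],0],[[0,0,0],0]]'
python3 -m pendant '[[[0.0008,0,0],0],[[0,0,0],0]]'
python3 -m pendant '[[[0.0006,0,0],0],[[0,0,0],0]]'
```

```text
time_s: 30.13
ee_pos: [516.4, 148.5, 115.2]
tcp_rot: [2.415, 2.009, -0.001]
ft_force: [-0.5, -5.0, -1.9]
grip_width: 0.5
grasp_force: 2.2
time_s: 30.3
ee_pos: [516.4, 149.1, 115.1]
tcp_rot: [2.415, 2.009, -0.001]
ft_force: [-1.2, -4.9, -1.3]
grip_width: 1.0
grasp_force: 2.8
time_s: 30.47
ee_pos: [516.5, 149.2, 115.1]
tcp_rot: [2.415, 2.008, -0.002]
ft_force: [-1.8, -7.7, -0.1]
grip_width: 0.7
grasp_force: 3.9
```

```bash
python3 -m pendant '[[[0.0006,0,0],0],[[0,0,0],0]]'
python3 -m pendant '[[[0.0004,0,0],0],[[0,0,0],0]]'
```

```text
time_s: 30.63
ee_pos: [516.5, 149.4, 115.0]
tcp_rot: [2.415, 2.008, -0.003]
ft_force: [-1.9, -9.6, 0.1]
grip_width: 0.5
grasp_force: 5.0
time_s: 30.8
ee_pos: [516.6, 149.4, 115.0]
tcp_rot: [2.416, 2.007, -0.003]
ft_force: [-2.4, -10.0, 1.3]
grip_width: 0.6
grasp_force: 5.7
```

B is at its stop too. Backing off, then checking from above.

```bash
python3 -m pendant '[[[-0.01,0,0],0],[[-0.015,0,0],0],[[0,0,-0.02],0],[[0,0,-0.03],0],[[0,0,-0.03],0],[[0.03,0,-0.02],0],[[0.035,0,0],0],[[0.035,0,0],0]]'
python3 -m pendant '[[[0.02,0,0],0],[[0,0,0],0],[[0,0,0],0]]' 0.05
python3 - <<'E'
from h import *
goto([527.8,213.3,109],79.5)
p,im,d=grab('wrist'); save('wr6.png',im)
uv,X=cloud(p,d); hsv=cv2.cvtColor(im,cv2.COLOR_RGB2HSV)[uv[:,1],uv[:,0]].astype(int)
a=np.radians(-10.5); ex=np.array([np.cos(a),np.sin(a)]); ey=np.array([-ex[1],ex[0]])
L=(X[:,:2]-[527.8,213.3])@np.c_[ex,ey]; near=np.hypot(*L.T)<110
def info(n,m):
    if m.sum()>4: print(n,m.sum(),'x',np.percentile(L[m,0],[2,50,98]).round(1),'y',np.percentile(L[m,1],[2,50,98]).round(1),'z',np.percentile(X[m,2],[2,50,98]).round(1))
red=((hsv[:,0]<6)|(hsv[:,0]>172))&(hsv[:,1]>150)&near; info('red+',red&(L[:,1]>40)); info('red-',red&(L[:,1]<-40))
for y0 in range(-40,45,20): info('panel%d'%y0,near&(X[:,2]>92)&(X[:,2]<112)&(hsv[:,1]<60)&(hsv[:,2]>90)&(abs(L[:,1]-y0)<6)&(abs(L[:,0])<14))
E
```

```text
time_s: 31.47
ee_pos: [531.9, 226.0, 217.4]
tcp_rot: [2.416, 2.006, 0.006]
ft_force: [0.9, -0.7, -0.3]
grip_width: 0.3
grasp_force: 0.0
time_s: 31.72
ee_pos: [533.8, 246.0, 215.2]
tcp_rot: [-2.412, -2.011, -0.001]
ft_force: [-0.3, -0.4, -0.4]
grip_width: 17.0
grasp_force: 0.0
t 31.72 yawx 79.65 tilt [-0.0003  0.0015] twist 0.15 shift before [-33.5  -0.  106.2] after [-3.350e+01  1.000e-01  1.062e+02] ft [-0.3 -0.4 -0.4] tcp [533.8 246.  215.2] w 17.0 gf 0.0
red+ 96 x [-5.8 -0.7  4.3] y [55.  57.8 61.1] z [155.3 157.3 158.9]
red- 117 x [-4.8  0.5  5.2] y [-54.8 -50.4 -47.2] z [105.  156.4 158.2]
panel-40 193 x [-9.3  0.4  9.1] y [-45.8 -40.8 -34.7] z [ 99.7 101.3 108.5]
panel-20 83 x [-10.3   5.7   9. ] y [-25.7 -19.9 -14.2] z [ 99.6 101.2 102.3]
panel0 87 x [-10.2  -7.    8.8] y [-5.6  0.4  5.8] z [ 99.9 101.3 102.8]
panel20 171 x [-10.1  -0.8   8.6] y [14.7 21.1 25.7] z [100.  101.4 107.7]
panel40 163 x [-10.6  -0.8   8.4] y [34.1 38.2 44.9] z [ 99.7 101.5 108.6]
```

View pics/wr6.png

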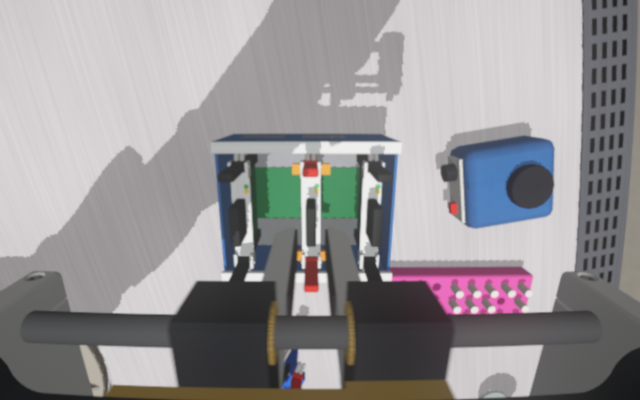

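Both levers are upright, at (311,168) and (311,272). The panel dropped about 4 mm, and the A lever seems to have eased back slightly. I'll press A, then B, to their stops once more.

```bash
python3 -m pendant '[[[0.03,0,0],0],[[0.025,0,0],0],[[0,0,0],0],[[0,0,0.03],0],[[0,0,0.03],0],[[0,0,0.03],0],[[0,0,0.01],0],[[0,0,0],0]]' 0
python3 -m pendant '[[[-0.006,0,0],0],[[-0.006,0,0],0],[[-0.003,0,0],0],[[-0.002,0,0],0],[[-0.001,0,0],0],[[0,0,0],0]]'
python3 -c "
from h import *
goto([527.8,213.3,109],79.5)"
```

```text
time_s: 32.43
ee_pos: [543.3, 296.5, 113.2]
tcp_rot: [-2.416, -2.007, 0.006]
ft_force: [0.2, -0.3, 0.2]
grip_width: 0.8
grasp_force: 0.0
time_s: 32.93
ee_pos: [541.5, 281.0, 116.2]
tcp_rot: [2.415, 2.008, 0.003]
ft_force: [0.5, 1.3, 1.1]
grip_width: 0.8
grasp_force: 0.8
t 32.93 yawx 79.49 tilt [0.0014 0.0008] twist -0.01 shift before [-69.   -1.1   7.1] after [-69.   -1.1   7.1] ft [0.5 1.3 1.1] tcp [541.5 281.  116.2] w 0.8 gf 0.8
```

```bash
python3 -m pendant '[[[-0.001,0,0],0],[[-0.001,0,0],0],[[-0.001,0,0],0],[[-0.0007,0,0],0],[[0,0,0],0]]'
python3 -m pendant '[[[-0.0006,0,0],0],[[0,0,0],0]]'
python3 -m pendant '[[[-0.0006,0,0],0],[[0,0,0],0]]'
```

```text
time_s: 33.35
ee_pos: [540.2, 277.1, 115.3]
tcp_rot: [-2.415, -2.009, 0.0]
ft_force: [0.1, 2.2, 2.4]
grip_width: 0.5
grasp_force: 1.4
time_s: 33.52
ee_pos: [540.1, 277.0, 115.3]
tcp_rot: [-2.415, -2.009, -0.001]
ft_force: [0.6, 3.7, 0.7]
grip_width: 0.6
grasp_force: 2.4
time_s: 33.68
ee_pos: [540.1, 276.8, 115.4]
tcp_rot: [-2.414, -2.009, -0.002]
ft_force: [1.6, 6.3, 1.9]
grip_width: 0.4
grasp_force: 3.4
```

```bash
python3 -m pendant '[[[-0.0008,0,0],0],[[0,0,0],0]]'
python3 -m pendant '[[[-0.0006,0,0],0],[[0,0,0],0],[[0,0,0],0]]'
python3 -m pendant '[[[0.01,0,0],0],[[0.015,0,0],0],[[0,0,-0.02],0],[[0,0,-0.03],0],[[0,0,-0.03],0],[[-0.025,0,-0.01],0],[[-0.035,0,0],0],[[-0.035,0,0],0]]'
python3 -m pendant '[[[-0.035,0,0],0],[[-0.035,0,0],0],[[-0.02,0,0],0],[[0,0,0],0],[[0,0,0.02],0],[[0,0,0.03],0],[[0,0,0.03],0],[[0,0,0.012],0]]'
python3 -c "
from h import *
goto([527.8,213.3,109],79.5)"
```

```text
time_s: 33.85
ee_pos: [540.0, 276.5, 115.5]
tcp_rot: [-2.414, -2.009, -0.003]
ft_force: [1.9, 8.5, -1.1]
grip_width: 0.1
grasp_force: 4.6
time_s: 34.1
ee_pos: [539.9, 276.4, 115.6]
tcp_rot: [-2.413, -2.009, -0.004]
ft_force: [1.8, 10.2, -0.8]
grip_width: 0.7
grasp_force: 5.5
time_s: 34.77
ee_pos: [526.5, 205.3, 205.5]
tcp_rot: [2.414, 2.011, -0.001]
ft_force: [0.3, -0.0, -0.5]
grip_width: 0.5
grasp_force: 0.0
time_s: 35.43
ee_pos: [508.7, 116.8, 109.9]
tcp_rot: [-2.414, -2.008, 0.006]
ft_force: [0.0, 0.9, -0.8]
grip_width: 0.6
grasp_force: 0.0
t 35.43 yawx 79.52 tilt [-0.0044 -0.0011] twist 0.02 shift before [98.4  1.2  0.8] after [98.4  1.2  0.8] ft [ 0.   0.9 -0.8] tcp [508.7 116.8 109.9] w 0.6 gf 0.0
```

```bash
python3 -m pendant '[[[0.006,0,0],0],[[0.006,0,0],0],[[0.006,0,0],0],[[0.005,0,0],0],[[0.002,0,0],0],[[0.001,0,0],0],[[0.001,0,0],0],[[0,0,0],0]]'
python3 -m pendant '[[[0.001,0,0],0],[[0.001,0,0],0],[[0.001,0,0],0],[[0,0,0],0]]'
python3 -c "
from h import *
goto([527.8,213.3,109],79.5)"
```

```text
time_s: 36.1
ee_pos: [515.7, 143.9, 113.6]
tcp_rot: [2.415, 2.009, 0.0]
ft_force: [0.2, -1.1, -0.3]
grip_width: 0.4
grasp_force: 0.0
time_s: 36.43
ee_pos: [516.2, 146.6, 113.4]
tcp_rot: [2.415, 2.009, -0.0]
ft_force: [-0.1, -2.2, 1.6]
grip_width: 0.3
grasp_force: 1.0
t 36.43 yawx 79.49 tilt [-0.0001 -0.0004] twist -0.01 shift before [67.7 -0.7  4.3] after [67.7 -0.7  4.3] ft [-0.1 -2.2  1.6] tcp [516.2 146.6 113.4] w 0.3 gf 1.0
```

```bash
python3 -m pendant '[[[0.001,0,0],0],[[0.001,0,0],0],[[0.0008,0,0],0],[[0,0,0],0]]'
python3 -m pendant '[[[0.0008,0,0],0],[[0,0,0],0]]'
python3 -m pendant '[[[0.0007,0,0],0],[[0,0,0],0]]'
```

```text
time_s: 36.77
ee_pos: [516.7, 149.3, 113.3]
tcp_rot: [2.415, 2.009, -0.001]
ft_force: [-1.7, -4.7, 3.4]
grip_width: 0.2
grasp_force: 2.3
time_s: 36.93
ee_pos: [516.7, 149.5, 113.3]
tcp_rot: [2.415, 2.008, -0.002]
ft_force: [-1.3, -7.5, 4.6]
grip_width: 0.3
grasp_force: 3.8
time_s: 37.1
ee_pos: [516.8, 149.7, 113.3]
tcp_rot: [2.415, 2.007, -0.003]
ft_force: [-2.1, -10.6, 6.1]
grip_width: 0.3
grasp_force: 5.0
```

Stop reached. Backing off, rising to the same pose as the resting-plug picture, and measuring the panel drop.

```bash
python3 -m pendant '[[[-0.01,0,0],0],[[-0.015,0,0],0],[[0,0,-0.02],0],[[0,0,-0.03],0],[[0,0,-0.03],0],[[0.03,0,0],0],[[0.03,0,0],0],[[0.03,0,0],0]]'
python3 -m pendant '[[[0.003,0,0.01],0],[[0,0,0],0],[[0,0,0],0],[[0,0,0],0]]' 0.03
python3 - <<'E'
from h import *
goto([527.8,213.3,184],79.5)
p,im,d=grab('wrist')
uv,X=cloud(p,d); hsv=cv2.cvtColor(im,cv2.COLOR_RGB2HSV)[uv[:,1],uv[:,0]].astype(int)
a=np.radians(-10.5); ex=np.array([np.cos(a),np.sin(a)]); ey=np.array([-ex[1],ex[0]])
L=(X[:,:2]-[527.8,213.3])@np.c_[ex,ey]; near=np.hypot(*L.T)<110
def info(n,m):
    if m.sum()>4: print(n,m.sum(),'x',np.percentile(L[m,0],[2,50,98]).round(1),'y',np.percentile(L[m,1],[2,50,98]).round(1),'z',np.percentile(X[m,2],[2,50,98]).round(1))
red=((hsv[:,0]<6)|(hsv[:,0]>172))&(hsv[:,1]>150)&near; info('red+',red&(L[:,1]>40)); info('red-',red&(L[:,1]<-40))
for y0 in range(-40,45,20): info('panel%d'%y0,near&(X[:,2]>92)&(X[:,2]<112)&(hsv[:,1]<60)&(hsv[:,2]>90)&(abs(L[:,1]-y0)<6)&(abs(L[:,0])<14))
for s in(1,-1): info('fitted',near&(X[:,2]>92)&(X[:,2]<112)&(hsv[:,1]<60)&(hsv[:,2]>90)&(abs(L[:,0]+5.8-68*s)<8)&(abs(L[:,1])<40))
E
```

```text
time_s: 37.77
ee_pos: [529.3, 215.6, 194.0]
tcp_rot: [2.417, 2.007, 0.003]
ft_force: [-0.1, -0.3, 0.6]
grip_width: 0.3
grasp_force: 0.0
time_s: 38.1
ee_pos: [529.3, 216.7, 183.3]
tcp_rot: [-2.416, -2.008, 0.001]
ft_force: [0.3, -0.1, -0.3]
grip_width: 23.6
grasp_force: 0.0
t 38.1 yawx 79.45 tilt [-0.0004 -0.0003] twist -0.05 shift before [-3.6 -0.8 -0.7] after [-3.6 -0.8 -0.7] ft [ 0.3 -0.1 -0.3] tcp [529.3 216.7 183.3] w 23.6 gf 0.0
red+ 154 x [-6.3 -1.2  4.6] y [51.2 54.8 57.9] z [105.5 156.2 157.7]
red- 141 x [-4.7  0.2  5.9] y [-54.  -49.9 -47. ] z [103.6 156.  157.4]
panel-40 258 x [-9.6  0.1  9.7] y [-45.7 -40.3 -34.1] z [ 99.2 100.6 107.9]
panel-20 101 x [-10.4  -6.6   8.7] y [-25.6 -19.5 -14.4] z [ 98.8 100.6 101.8]
panel0 113 x [-10.2   4.8   8.6] y [-5.8 -0.1  5.9] z [ 99.  100.4 101.6]
panel20 220 x [-10.   -1.2   8.4] y [14.5 21.2 25.8] z [ 99.  100.5 107.2]
panel40 227 x [-10.7  -0.8   8.3] y [34.1 38.7 45.1] z [ 98.9 100.6 108. ]
fitted 819 x [54.4 58.1 69.6] y [-38.8  13.4  39.5] z [ 99.3 100.7 109.4]
fitted 742 x [-81.4 -71.4 -65.9] y [-39.3  19.1  39.6] z [ 99.3 100.6 106.4]
```

The panel is level, at the same height as the fitted cards' panels (100.5 against 100.6 mm). Both levers are upright and the gripper is clear. Handing in.

```bash
python3 -m pendant '[[[0,0,-0.02],0],[[0,0,-0.02],0],[[0,0,0],0],[[0,0,0],0]]'; python3 -c "
from h import *
print(sign_off())"
```

```text
time_s: 38.48
ee_pos: [530.0, 217.2, 224.5]
tcp_rot: [2.416, 2.006, 0.003]
ft_force: [-0.4, -0.7, -0.7]
grip_width: 30.0
grasp_force: 0.0
the job is handed in; nothing more can be done
None
```

The job is handed in at about 38 s, with no verdict shown: by my last camera measurement the card is fully home and level with the fitted cards, both red levers are upright at their stops (pushed with about 13 N at most), and nothing else on the bench was touched.

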